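# Drift the bracket plate into line and fit its thumb bolt

## Robot

A 7-joint arm with a two-finger parallel gripper is mounted at the origin on the work surface. World frame = base frame: x ahead of the robot, y to its left, z up, the work surface at z = 0. Lengths are in m, angles in rad, forces in N, time in s.
With the tool pointing down it reaches from about 0.4 to 0.85 m from the base axis. Payload 4.4 kg.
Tool frame: the origin (TCP) lies on the mounting face of the last link; the fingertips stand 199 mm ahead of it and the grasp point (between the pads) lies 180 mm ahead of it; z points along the fingers, x is the direction in which the jaws open and shut, and the axes are right-handed (so a half turn about z gives the same grasp; the last joint's range is limited). The gripper opens to 94 mm and grips with 3 to 60 N. Pads are 16 mm wide; open, the fingers measure 119 mm over their backs; the gripper's body (75 mm by 177 mm) begins 78 mm behind the grasp point.
Start: joints at [1.107, 0.628, 0.038, 1.517, -0.027, 0.996, -0.02], TCP at [0.252, -0.599, 0.405] pointing down, gripper open.
Joint ranges: [-3.06, 3.06], [-0.37, 2.12], [-1.25, 1.32], [0.18, 2.47], [-1.1, 4.24], [0.23, 1.98], [-2.94, 2.94]. Speed limits (rad/s): [2.57, 2.57, 3.14, 3.14, 3.14, 3.14, 3.14].

## Interface

Orientations are given as a 3x3 rotation matrix whose columns are the frame's x, y, z axes.
In Python, from workcell import arm gives the robot as it stands.
- The arm moves only by the tool servo_tool, never from a script. Its argument "series" is a list of rows, each an object with "travel": the shift along the tool's x, y, z in cm, a list of three; "yaw": the turn about the tool's z in rad. A call has 1 to 5 rows; each row shifts and turns the commanded pose from where the row before left it, along the tool's axes as they then stand; what a row does not reach is not made up. A row lasts 1/10 s, in which the tool goes at most 50 mm and 8.59 degrees, less where a joint would pass 70% of its speed; a pose out of reach is approached as far as the arm can. A call with a gripper value outside its range is refused whole. "gripper" is the opening, from 0 (shut) to 1 (fully open), set as the call begins (left out, the last holds). The fingers move at their own pace and stop on an object; "squeeze" is the grip in N (left out, the last holds). Time passes only in rows, so rows that do not move let the fingers close. It gives the time, the measured TCP pose, the force and the opening at its end, in the units of the state.
- arm.get_obs(): the state, without advancing time (a new reading comes with each control period).
- arm.capture(name): name is "scene" or "top" or "wrist"; returns the picture (480x640x3 uint8, blue, green, red); there is no depth.
- arm.get_calibration(name): a dict with "mtx" (3x3 intrinsics, pixels), "R" (3x3) and "t" (3): a world point X has camera coordinates R X + t; the wrist camera has in their place "hand_eye" (4x4, takes a point from camera to tool coordinates, whose origin is the TCP and whose axes are the tool frame's). Camera axes: x right, y down, z forward; pixel columns grow to the right and rows downward; lengths in m; the calibration is good to about 2 mm. A picture is of the moment at which its call begins: read the wrist's pose just before it. get_calibration takes no time and is no camera call.
- arm.finish_job(): hands the job in, once; it reports no verdict.
The state is a dict: "clock": time; "q": joint angles; "qvel": joint speeds; "joint_torque": joint torques, N m; "eef_pos": TCP position; "ee_rot": TCP orientation; "force": force on the tool from outside, world axes, zero at the start; "wrist_torque": the same for the moment, N m; "gripper_width": finger opening in m.
Only numpy, scipy, OpenCV 4.12 (cv2) and the standard library are available. Lean on these libraries where they do the work, as an engineer would, in place of code of your own. Each camera call takes 0.05 s, during which the arm holds its last target.

## Task

The steel bracket plate on the balcony-rail foot has slipped, so its two holes no longer match those in the wooden bar beneath it. Work the tapered drift pin down through the plate's hole beside the upturned end until its collar sits on the plate and the holes are drawn into line, then fit the thumb bolt fully home in the other hole and leave both in place, upright. Feel your way in and ease off whenever the pin or bolt binds, never pressing harder than about 25 N, and leave everything else on the bench where it is.

Things in the scene. Friction and masses are not known exactly. Their poses are not given: they have to be found in the camera images.
- foot: Fixed aluminium rail foot, 190 mm long (its y), 90 mm wide (its x) over two side rails 38 mm high, 126 mm over its low ears. Origin: centre of its underside, on the bench; +y is the end with the plate's upturned edge. Between the rails lies a fixed wooden bar with the bracket plate on it.
- foot_mid (a point): Point of the foot on its centre line, level with the bar's top, 28 mm above the bench. The bar, which cannot move, has two 18 mm upright through holes on this line (foot x = 0), 90 mm apart along y like the plate's but drilled by hand, so they start 5 to 10 mm off the plate's holes along y; how far, and towards which end, must be found by feel or by eye.
- plate_mid (a point): Middle of the bracket plate's upper face, 36 mm above the bench; axes as the foot's. Steel, 156 mm long (y), 62 mm wide, 8 mm thick; its +y end is turned up 18 mm above the upper face. It slides only along the foot's y, against about 3 N of friction, stays where it is left, and cannot lift or turn.
- plate_hole_pin (a point): Centre of the plate's hole for the drift pin, at the plate's upper face, 45 mm to +y of its middle and 31 mm short of the upturned end; 18 mm in diameter with a 1 mm chamfer.
- plate_hole_bolt (a point): Centre of the plate's other hole (for the thumb bolt), at the plate's upper face; the same size, 45 mm to -y of the plate's middle.
- pin_grip (a point): Drift pin, dark steel, 140 g, upright in a stand. This point: on its axis, mid-way up its plain round grip (15 mm diameter), 60 mm above its tip. 78 mm long: flat tip 8 mm across, tapering evenly to 17 mm over the first 12 mm, 17 mm from 12 to 33, collar 28 mm across from 33 to 38, grip from 38 to 78. z points up the pin.
- pin_tip (a point): The tip (lower end) of the drift pin, on its axis. Fully home, the collar rests on the plate and the tip is 33 mm below the plate's upper face, 3 mm above the bench.
- bolt_grip (a point): Thumb bolt, bright steel, 120 g, upright in the same stand. This point: on its axis, mid-way up its flat thumb tab (10 mm thick along its x, 26 mm wide along its y), 60 mm above its tip. Smooth shank 15 mm across, 33 mm long, the first 8 mm tapered from 8 mm; collar 28 mm across from 33 to 38 mm; tab from 38 to 78 mm. No thread: pushed straight in.
- bolt_tip (a point): The tip (lower end) of the thumb bolt, on its axis. Fully home, it is 33 mm below the plate's upper face, 3 mm above the bench.
- stand: Fixed light wooden stand, 60 x 160 x 42 mm (long along its y), origin at the centre of its underside. Two 20 mm upright holes at 45 mm either side of its centre along y hold the pin and the bolt, collars resting on its top; which of them is in which hole changes.
- pot: Unglazed brown pot, 130 mm across, 120 mm high; leave alone. Origin: centre of its underside.
- spatula: Stainless spatula lying on the bench; leave alone.
- drip_tray: Blue drip tray, 160 x 220 x 25 mm; leave alone. Origin: centre of its underside.
- chopstick0: Wooden chopstick, 230 mm, lying along its y between foot and stand; leave alone.
- chopstick1: The second chopstick, beside the first; leave alone.
- washer: Steel washer, 30 mm, lying flat; leave alone.
- brush: Small brush lying on the bench; leave alone.

How it is judged:
By the outcome, as a careful person would: the job done as asked, in the order asked, and still so for the second after the job is handed in, with the robot touching nothing.
It also fails if it takes over 72 s, if anything falls off the work surface, if the arm or the gripper's body presses on something with over 40 N, if the wrist force passes 120 N, or if a joint passes its speed limit or range.

## Working session

There is one attempt and no reset: what is moved stays moved. The work goes in short steps, Python scripts to look and compute and a tool call to move; the robot and the scene stay as the last step left them, time stands still between calls to the robot, and variables do not carry over. Pictures are saved under pics/ and viewed, and the job is handed in when it is done.

Besides the shell and the picture viewer there is one more tool, called after "Emit:" as name(argument=value, ...) on one line, values as JSON. servo_tool: Moves the arm, as the interface text tells. Its arguments: {"type":"object","properties":{"series":{"type":"array"},"gripper":{"type":"number"},"squeeze":{"type":"number"}},"required":["series"]}

```bash
mkdir -p pics; ls; cat > h.py <<'E'
import numpy as np,cv2
from workcell import arm
def px2w(name,u,v,z,obs=None):
    c=arm.get_calibration(name);K=np.array(c["mtx"])
    d=np.linalg.inv(K)@np.array([u,v,1.])
    if name=="wrist":
        H=np.array(c["hand_eye"]);o=obs
        Rw=np.array(o["ee_rot"]).reshape(3,3);p=np.array(o["eef_pos"])
        D=Rw@H[:3,:3]@d;C=Rw@H[:3,3]+p
    else:
        R=np.array(c["R"]);t=np.array(c["t"]);D=R.T@d;C=-R.T@t
    return C+D*(z-C[2])/D[2]
def w2px(name,X,obs=None):
    c=arm.get_calibration(name);K=np.array(c["mtx"]);X=np.array(X,float)
    if name=="wrist":
        H=np.array(c["hand_eye"]);Rw=np.array(obs["ee_rot"]).reshape(3,3);p=np.array(obs["eef_pos"])
        x=np.linalg.inv(H)@np.r_[Rw.T@(X-p),1];x=x[:3]
    else: x=np.array(c["R"])@X+np.array(c["t"])
    q=K@x;return q[:2]/q[2]
E
python3 - <<'E'
from h import *
o=arm.get_obs();print(o)
for n in("scene","top"):
    cv2.imwrite(f"pics/{n}0.png",arm.capture(n));c=arm.get_calibration(n);print(n,c)
print(arm.get_calibration("wrist"))
E
```

```text
pics
{'clock': 0.0, 'q': array([ 1.10716854,  0.62932715,  0.03843191,  1.51832112, -0.02700291,
        0.9962503 , -0.02002745]), 'qvel': array([ 0.00215728,  0.00010187, -0.00215368, -0.00282396, -0.00131938,
        0.00041104, -0.00038721]), 'joint_torque': array([-9.05634079e-04, -5.49722993e+01,  1.14351075e+00, -1.86634612e+01,
       -5.21666324e-02,  2.34967569e-02,  1.43701059e-04]), 'eef_pos': array([ 0.25175256, -0.59897328,  0.40378088]), 'ee_rot': array([[ 3.87397762e-01, -9.21912402e-01, -7.04783720e-04],
       [-9.21910937e-01, -3.87398402e-01,  1.64358509e-03],
       [-1.78827357e-03,  1.30266359e-05, -9.99998401e-01]]), 'force': array([ 0.35198509,  0.62707919, -0.8656813 ]), 'wrist_torque': array([-0.02222558,  0.01108306,  0.01370247]), 'gripper_width': 0.09405077387855562}
scene {'mtx': array([[452.52429565,   0.        , 317.06528072],
       [  0.        , 452.52429565, 237.02830533],
       [  0.        ,   0.        ,   1.        ]]), 'R': array([[-0.8189319 ,  0.57362655, -0.01741054],
       [ 0.34054772,  0.46131286, -0.81927877],
       [-0.46192835, -
[... 265 characters left out ...]
0772616, -0.99967557,  0.02427073],
       [-0.99172867, -0.01076996, -0.12789942],
       [ 0.12811932, -0.02308181, -0.99149013]]), 't': array([0.04805518, 0.58884629, 1.05315548])}
{'mtx': array([[399.11833096,   0.        , 314.20317008],
       [  0.        , 399.11833096, 241.80124875],
       [  0.        ,   0.        ,   1.        ]]), 'hand_eye': array([[ 9.99999692e-01, -5.91237735e-04,  5.17118439e-04,
         6.03476228e-04],
       [ 4.50887904e-04,  9.71158886e-01,  2.38432833e-01,
        -6.87964952e-02],
       [-6.43174655e-04, -2.38432526e-01,  9.71158853e-01,
         1.83281369e-02],
       [ 0.00000000e+00,  0.00000000e+00,  0.00000000e+00,
         1.00000000e+00]])}
```

View pics/top0.png

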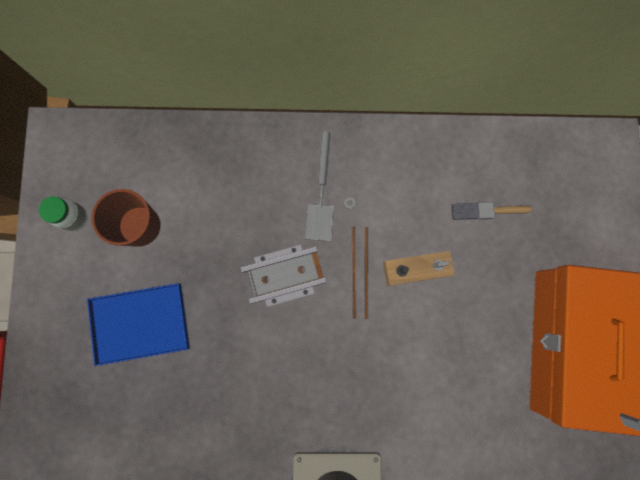

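View pics/scene0.png

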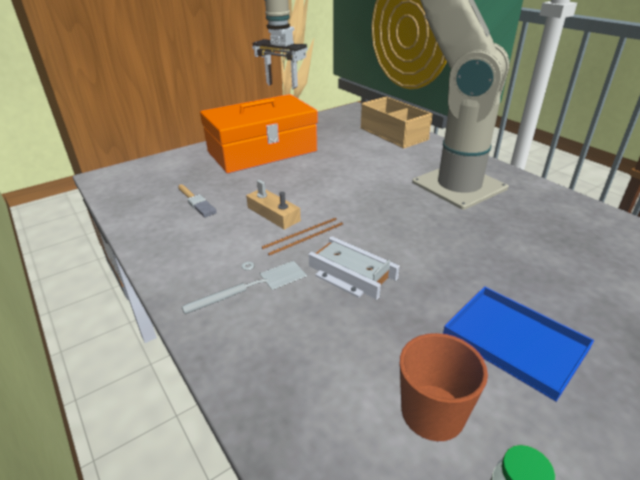

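```bash
python3 - <<'E'
from h import *
a=cv2.imread("pics/top0.png")
c=a[225:325,230:470];cv2.imwrite("pics/c1.png",cv2.resize(c,None,fx=3.3,fy=3.3,interpolation=cv2.INTER_CUBIC))
b=cv2.imread("pics/scene0.png");c=b[170:310,240:410];cv2.imwrite("pics/c2.png",cv2.resize(c,None,fx=4,fy=4,interpolation=cv2.INTER_CUBIC))
for n,X in dict(pinhead=(402,271,.082),bolthead=(440,265,.082),h1=(265.5,279.5,.036),h2=(301.5,269.5,.036)).items():
    print(n,px2w("top",*X).round(4))
E
```

```text
pinhead [ 0.5245 -0.1459  0.082 ]
bolthead [ 0.5394 -0.2352  0.082 ]
h1 [0.5043 0.174  0.036 ]
h2 [0.5292 0.0878 0.036 ]
```

View pics/c1.png

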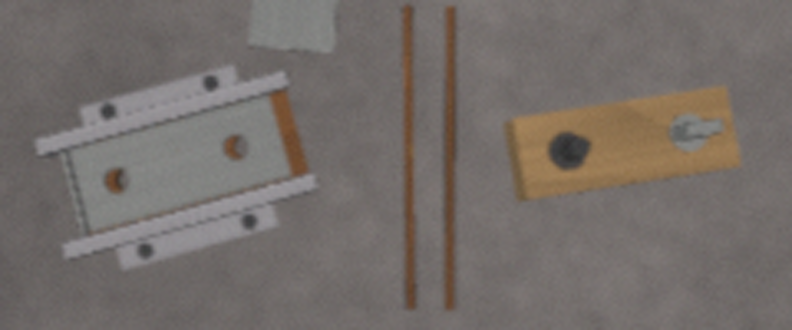

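View pics/c2.png

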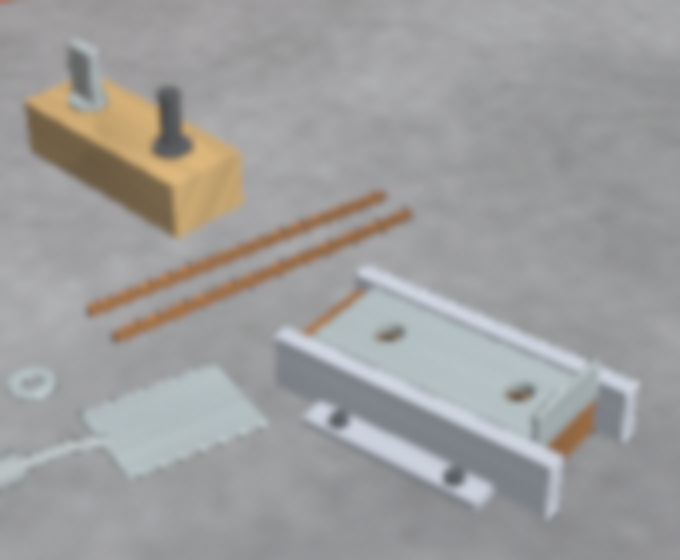

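```bash
cat >> h.py <<'E'
def plan(targets, obs=None):
    """targets: list of (dx,dy,dz world m, yaw) rows; print travel cm from the present commanded~measured orientation"""
    o=obs or arm.get_obs();R=np.array(o["ee_rot"]).reshape(3,3)
    a=np.arctan2(R[1,0],R[0,0])
    for dx,dy,dz,w in targets:
        x=np.array([np.cos(a),np.sin(a)]);y=np.array([np.sin(a),-np.cos(a)])
        print([round(100*float(x@[dx,dy]),2),round(100*float(y@[dx,dy]),2),round(-100*dz,2)],round(w,4))
        a-=w
E
python3 - <<'E'
from h import *
D=np.array([.515,-.17])-np.array([.252,-.599])
rows=[(0,0,.048,0),(0,0,.048,0)]+[(D[0]/11,D[1]/11,0,-.1)]*9+[(D[0]/11,D[1]/11,0,0)]*2
plan(rows);print(D)
E
```

```text
[0.0, 0.0, -4.8] 0
[0.0, 0.0, -4.8] 0
[-2.67, -3.72, 0] -0.1
[-2.29, -3.96, 0] -0.1
[-1.88, -4.17, 0] -0.1
[-1.45, -4.34, 0] -0.1
[-1.01, -4.46, 0] -0.1
[-0.56, -4.54, 0] -0.1
[-0.11, -4.57, 0] -0.1
[0.35, -4.56, 0] -0.1
[0.81, -4.5, 0] -0.1
[1.25, -4.4, 0] 0
[1.25, -4.4, 0] 0
[0.263 0.429]
```

Emit:
servo_tool(series=[{"travel": [0, 0, -4.8], "yaw": 0}, {"travel": [0, 0, -4.8], "yaw": 0}, {"travel": [-2.67, -3.72, 0], "yaw": -0.1}, {"travel": [-2.29, -3.96, 0], "yaw": -0.1}, {"travel": [-1.88, -4.17, 0], "yaw": -0.1}], gripper=1, squeeze=30)

```text
clock: 0.6
eef_pos: [0.324, -0.4807, 0.5007]
ee_rot: [[0.645, -0.764, 0.0], [-0.764, -0.645, 0.0], [0.0, -0.0, -1.0]]
force: [0.8, -0.5, -0.4]
gripper_width: 0.094
```

Emit:
servo_tool(series=[{"travel": [-1.45, -4.34, 0], "yaw": -0.1}, {"travel": [-1.01, -4.46, 0], "yaw": -0.1}, {"travel": [-0.56, -4.54, 0], "yaw": -0.1}, {"travel": [-0.11, -4.57, 0], "yaw": -0.1}, {"travel": [0.35, -4.56, 1.5], "yaw": -0.1}])

```text
clock: 1.1
eef_pos: [0.4441, -0.2857, 0.487]
ee_rot: [[0.933, -0.361, 0.003], [-0.361, -0.933, -0.002], [0.004, 0.001, -1.0]]
force: [0.3, -1.2, 0.4]
gripper_width: 0.094
```

Emit:
servo_tool(series=[{"travel": [0.81, -4.5, 2], "yaw": -0.1}, {"travel": [1.25, -4.4, 2], "yaw": 0}, {"travel": [1.25, -4.4, 2], "yaw": 0}, {"travel": [0, 0, 2], "yaw": 0}, {"travel": [0, 0, 0], "yaw": 0}])

```text
clock: 1.6
eef_pos: [0.5143, -0.1687, 0.403]
ee_rot: [[0.964, -0.266, -0.006], [-0.266, -0.964, 0.002], [-0.006, -0.0, -1.0]]
force: [-0.2, -0.5, 0.4]
gripper_width: 0.0941
```

```bash
python3 - <<'E'
from h import *
import pickle
o=arm.get_obs();print(o["clock"],o["eef_pos"],o["ee_rot"],o["q"],o["force"])
a=arm.capture("wrist");cv2.imwrite("pics/w1.png",a);pickle.dump(o,open("o1.pkl","wb"))
E
```

```text
1.6 [ 0.51429565 -0.16869251  0.40304472] [[ 9.63843281e-01 -2.66406704e-01 -5.79629744e-03]
 [-2.66400327e-01 -9.63860678e-01  1.85995789e-03]
 [-6.08232843e-03 -2.48572381e-04 -9.99981472e-01]] [ 0.44260445  0.48522013 -0.26046597  1.81643174  0.15751356  0.86621298
 -0.16183349] [-0.19099309 -0.47799102  0.41531541]
```

View pics/w1.png

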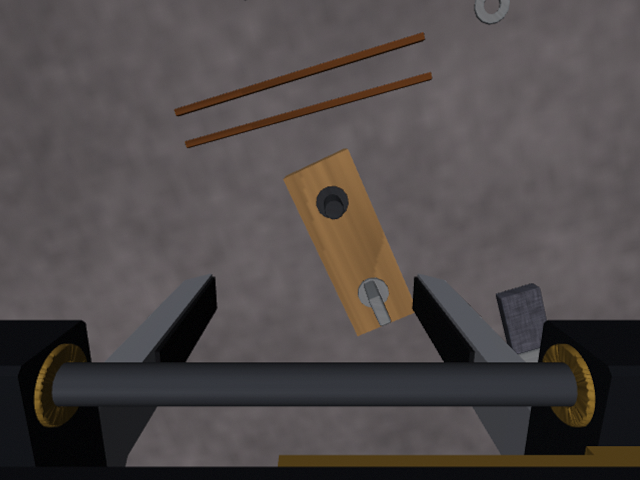

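```bash
python3 - <<'E'
from h import *
import pickle
o=pickle.load(open("o1.pkl","rb"));a=cv2.imread("pics/w1.png")
cv2.imwrite("pics/w1c.png",cv2.resize(a[140:340,270:430],None,fx=3.5,fy=3.0,interpolation=cv2.INTER_CUBIC))
cv2.imwrite("pics/w1c.png",cv2.resize(a[145:340,270:430],None,fx=3,fy=3,interpolation=cv2.INTER_CUBIC))
p=px2w("wrist",332.5,202,.047,o);b=px2w("wrist",373,292,.047,o);print(p,b,np.linalg.norm(p-b))
for X in (p,b): print(w2px("wrist",[X[0],X[1],.087],o),w2px("top",[X[0],X[1],.047]),w2px("scene",[X[0],X[1],.047]))
E
```

```text
[ 0.53303049 -0.15292538  0.047     ] [ 0.54726896 -0.24118574  0.047     ] 0.08940148353013462
[334.59188406 209.54815009] [401.72681651 268.52477718] [281.91267432 205.38501518]
[379.88510207 310.02538143] [438.05427588 262.98042325] [261.0656781  193.86117527]
```

View pics/w1c.png

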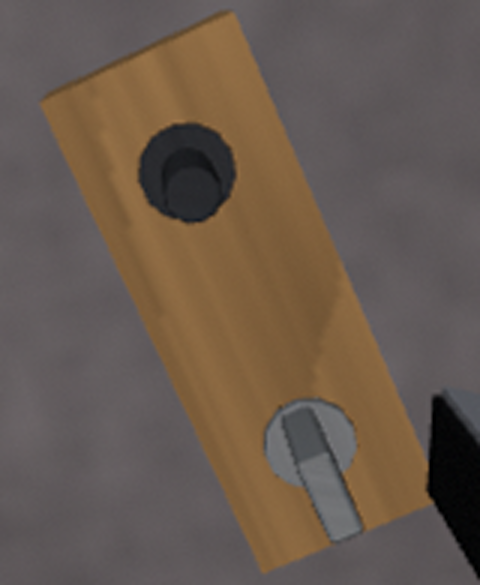

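```bash
python3 - <<'E'
from h import *
o=arm.get_obs();D=np.array([.531,-.153])-o["eef_pos"][:2]
plan([(D[0],D[1],-.073,0)])
E
```

```text
[1.15, -2.1, 7.3] 0
```

Emit:
servo_tool(series=[{"travel": [0.6, -1.1, 3.7], "yaw": 0}, {"travel": [0.55, -1.0, 3.6], "yaw": 0}, {"travel": [0, 0, 0], "yaw": 0}, {"travel": [0, 0, 0], "yaw": 0}])

```text
clock: 2.05
eef_pos: [0.5314, -0.1545, 0.3336]
ee_rot: [[0.963, -0.271, -0.0], [-0.271, -0.963, -0.001], [0.0, 0.001, -1.0]]
force: [0.3, 0.4, 0.3]
gripper_width: 0.0942
```

```bash
python3 - <<'E'
from h import *
import pickle
o=arm.get_obs();print(o["clock"],o["eef_pos"],o["ee_rot"],o["force"])
a=arm.capture("wrist");cv2.imwrite("pics/w2.png",a);pickle.dump(o,open("o2.pkl","wb"))
E
```

```text
2.05 [ 0.53136192 -0.15446099  0.33364339] [[ 9.62524878e-01 -2.71193342e-01 -1.77836466e-04]
 [-2.71193398e-01 -9.62524577e-01 -7.61604403e-04]
 [ 3.53700735e-05  7.81291260e-04 -9.99999694e-01]] [0.34296107 0.41061069 0.31619831]
```

View pics/w2.png

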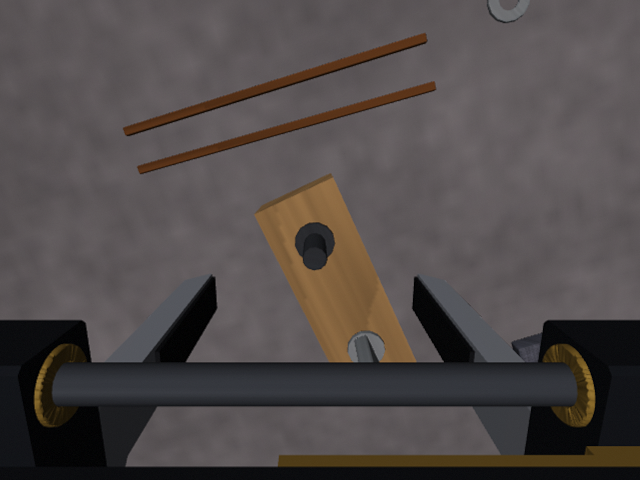

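```bash
python3 - <<'E'
from h import *
import pickle
o=pickle.load(open("o2.pkl","rb"))
print(px2w("wrist",314.5,241.5,.047,o),px2w("wrist",315,259,.087,o),px2w("wrist",366,350,.047,o))
print(w2px("wrist",o["eef_pos"]+.18*o["ee_rot"][:,2],o))
E
```

```text
[ 0.53258388 -0.15239624  0.047     ] [ 0.53256634 -0.15330349  0.087     ] [ 0.54685365 -0.24260785  0.047     ]
[313.51686244 305.73513024]
```

Emit:
servo_tool(series=[{"travel": [0.07, -0.19, 4], "yaw": 0}, {"travel": [0, 0, 4.2], "yaw": 0}, {"travel": [0, 0, 0], "yaw": 0}, {"travel": [0, 0, 0], "yaw": 0}], gripper=0.45)

```text
clock: 2.5
eef_pos: [0.5331, -0.1524, 0.2524]
ee_rot: [[0.963, -0.271, 0.001], [-0.271, -0.963, -0.001], [0.001, 0.0, -1.0]]
force: [0.2, 0.3, -0.2]
gripper_width: 0.0659
```

Emit:
servo_tool(series=[{"travel": [0, 0, 0], "yaw": 0}, {"travel": [0, 0, 0], "yaw": 0}, {"travel": [0, 0, 0], "yaw": 0}, {"travel": [0, 0, 0], "yaw": 0}, {"travel": [0, 0, 0], "yaw": 0}], gripper=0, squeeze=40)

```text
clock: 3.0
eef_pos: [0.5328, -0.1516, 0.2511]
ee_rot: [[0.963, -0.27, 0.001], [-0.27, -0.963, -0.0], [0.001, 0.0, -1.0]]
force: [0.3, -0.7, -1.2]
gripper_width: 0.0255
```

Emit:
servo_tool(series=[{"travel": [0, 0, 0], "yaw": 0}, {"travel": [0, 0, 0], "yaw": 0}, {"travel": [0, 0, 0], "yaw": 0}, {"travel": [0, 0, -1], "yaw": 0}, {"travel": [0, 0, -3], "yaw": 0}])

```text
clock: 3.5
eef_pos: [0.532, -0.1513, 0.2893]
ee_rot: [[0.963, -0.269, -0.004], [-0.269, -0.963, 0.001], [-0.005, -0.0, -1.0]]
force: [-1.5, 0.3, -0.8]
gripper_width: 0.0145
```

Emit:
servo_tool(series=[{"travel": [0, 0, -4], "yaw": 0}, {"travel": [0, 0, -4], "yaw": 0}, {"travel": [0, 0, 0], "yaw": 0}])

```text
clock: 3.8
eef_pos: [0.5344, -0.1516, 0.3762]
ee_rot: [[0.963, -0.27, 0.01], [-0.27, -0.963, -0.002], [0.01, -0.001, -1.0]]
force: [0.5, -0.3, -2.4]
gripper_width: 0.0142
```

```bash
python3 - <<'E'
from h import *
o=arm.get_obs();print(o["eef_pos"],o["force"],o["gripper_width"])
# for view: TCP such that foot mid seen; go to above hole h1 est minus ~5cm along y
D=np.array([.512,.12])-o["eef_pos"][:2];n=6
print(D,np.hypot(*D));plan([(D[0]/n,D[1]/n,0,-.1)]*5+[(D[0]/n,D[1]/n,0,-.05)])
E
```

```text
[ 0.53443747 -0.15162515  0.37619374] [ 0.53587221 -0.27133243 -2.427875  ] 0.01416432533011566
[-0.02243747  0.27162515] 0.2725502890770051
[-1.58, -4.26, 0] -0.1
[-1.15, -4.39, 0] -0.1
[-0.7, -4.49, 0] -0.1
[-0.25, -4.54, 0] -0.1
[0.2, -4.54, 0] -0.1
[0.65, -4.5, 0] -0.05
```

Emit:
servo_tool(series=[{"travel": [-1.58, -4.26, 0], "yaw": -0.1}, {"travel": [-1.15, -4.39, 0], "yaw": -0.1}, {"travel": [-0.7, -4.49, 0], "yaw": -0.1}, {"travel": [-0.25, -4.54, 0], "yaw": -0.1}, {"travel": [0.2, -4.54, 0], "yaw": -0.1}])

```text
clock: 4.3
eef_pos: [0.5132, 0.0764, 0.3702]
ee_rot: [[0.973, 0.229, -0.001], [0.229, -0.973, -0.0], [-0.001, 0.0, -1.0]]
force: [0.9, -0.5, -1.6]
gripper_width: 0.0143
```

Emit:
servo_tool(series=[{"travel": [0.65, -4.5, 0], "yaw": -0.05}, {"travel": [0, 0, 0], "yaw": 0}, {"travel": [0, 0, 0], "yaw": 0}, {"travel": [0, 0, 0], "yaw": 0}])

```text
clock: 4.7
eef_pos: [0.5102, 0.1188, 0.3702]
ee_rot: [[0.962, 0.272, -0.001], [0.272, -0.962, -0.002], [-0.002, 0.001, -1.0]]
force: [-0.3, 0.1, -1.6]
gripper_width: 0.0141
```

```bash
python3 - <<'E'
from h import *
import pickle
o=arm.get_obs();print(o["clock"],o["eef_pos"],o["ee_rot"],o["force"])
a=arm.capture("wrist");cv2.imwrite("pics/w3.png",a);pickle.dump(o,open("o3.pkl","wb"))
E
```

```text
4.7 [0.51016807 0.1188342  0.37016711] [[ 0.96237409  0.27172552 -0.00116059]
 [ 0.27172372 -0.96237413 -0.00150114]
 [-0.00152482  0.0011293  -0.9999982 ]] [-0.28971918  0.09703987 -1.64046684]
```

View pics/w3.png

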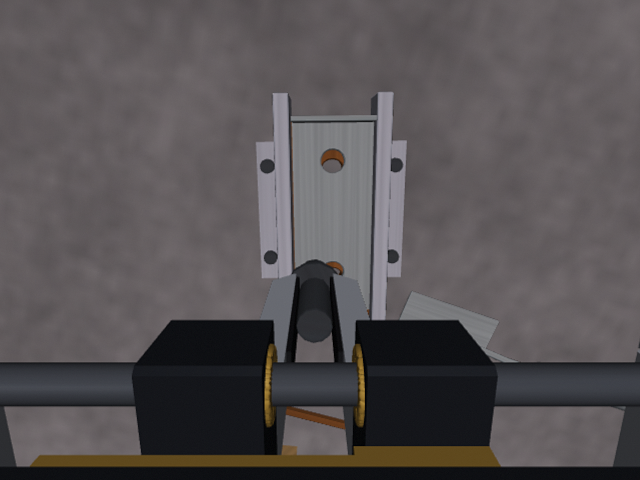

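```bash
python3 - <<'E'
from h import *
import pickle
a=cv2.imread("pics/w3.png")
cv2.imwrite("pics/w3c.png",cv2.resize(a[135:185,300:366],None,fx=12,fy=12,interpolation=cv2.INTER_CUBIC))
o=pickle.load(open("o3.pkl","rb"))
print(px2w("wrist",332.5,160,.036,o),o["force"])
for z in (.19,.15,.13): print(w2px("wrist",o["eef_pos"]+(.370-z)*o["ee_rot"][:,2],o))
E
```

```text
[0.50831793 0.17593082 0.036     ] [-0.28971918  0.09703987 -1.64046684]
[314.41861263 305.54434179]
[314.32072996 275.84758547]
[314.28409779 264.73370244]
```

View pics/w3c.png

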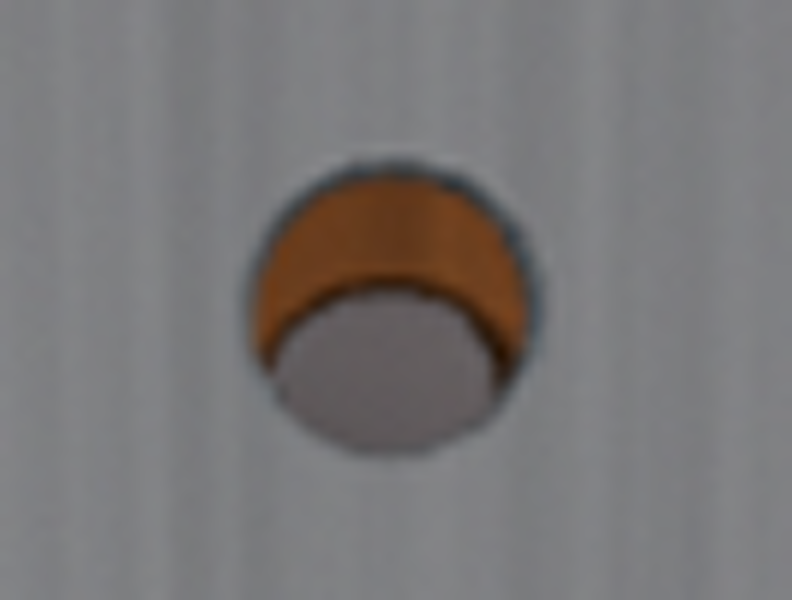

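Emit:
servo_tool(series=[{"travel": [0, 0, 3.5], "yaw": 0}, {"travel": [0, 0, 3.3], "yaw": 0}, {"travel": [0, 0, 0], "yaw": 0}, {"travel": [0, 0, 0], "yaw": 0}])

```text
clock: 5.15
eef_pos: [0.5104, 0.1192, 0.3028]
ee_rot: [[0.962, 0.272, -0.001], [0.272, -0.962, -0.001], [-0.001, 0.0, -1.0]]
force: [-0.2, 0.6, -0.4]
gripper_width: 0.0143
```

```bash
python3 - <<'E'
from h import *
import pickle
o=arm.get_obs();print(o["clock"],o["eef_pos"],o["ee_rot"],o["force"])
a=arm.capture("wrist");cv2.imwrite("pics/w4.png",a);pickle.dump(o,open("o4.pkl","wb"))
u,v=w2px("wrist",[.5083,.1759,.036],o);print(u,v);u=int(u)-50;v=int(v)-40;print(u,v)
cv2.imwrite("pics/w4c.png",cv2.resize(a[max(v,0):v+80,u:u+100],None,fx=7,fy=7,interpolation=cv2.INTER_CUBIC))
E
```

```text
5.15 [0.5104446  0.11923493 0.30275965] [[ 9.62362077e-01  2.71768553e-01 -1.04237076e-03]
 [ 2.71768082e-01 -9.62362604e-01 -5.72708500e-04]
 [-1.15878280e-03  2.67869840e-04 -9.99999293e-01]] [-0.24102918  0.60425189 -0.38069896]
336.48814918793954 165.54619265109287
286 125
```

View pics/w4c.png

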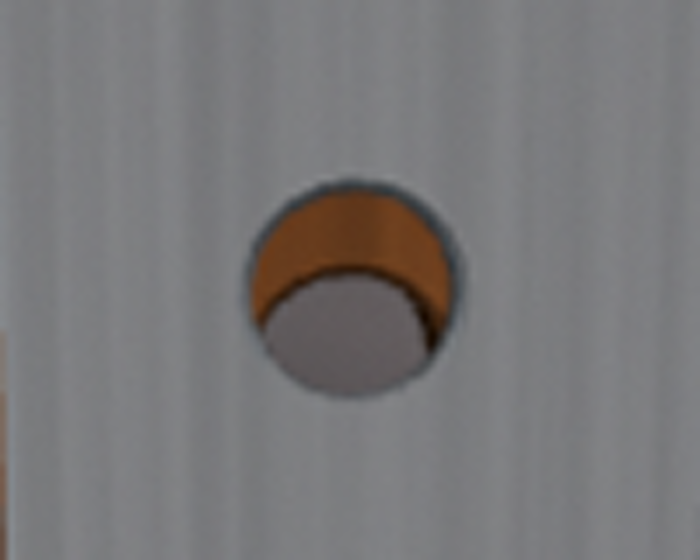

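View pics/w4.png

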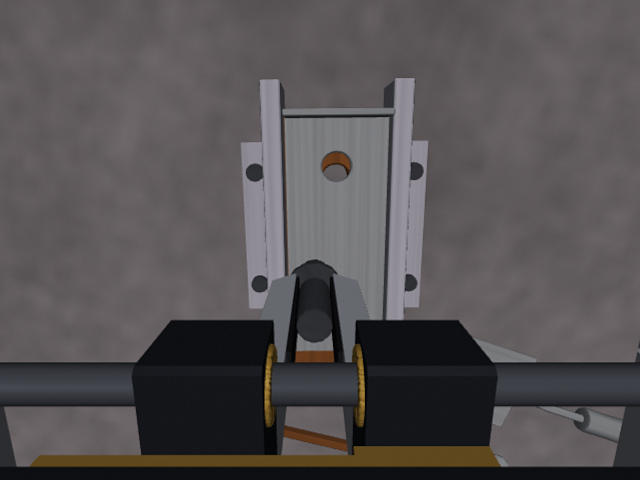

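Emit:
servo_tool(series=[{"travel": [0.66, -2.62, 0], "yaw": 0}, {"travel": [0.66, -2.62, 0], "yaw": 0}, {"travel": [0, 0, 1], "yaw": 0}, {"travel": [0, 0, 1], "yaw": 0}, {"travel": [0, 0, 0], "yaw": 0}])

```text
clock: 5.7
eef_pos: [0.5085, 0.1729, 0.2821]
ee_rot: [[0.962, 0.272, -0.001], [0.272, -0.962, -0.002], [-0.002, 0.001, -1.0]]
force: [-0.2, -0.3, -1.7]
gripper_width: 0.0144
```

Emit:
servo_tool(series=[{"travel": [0, 0, 0], "yaw": 0}, {"travel": [0, 0, 0], "yaw": 0}])

```text
clock: 5.9
eef_pos: [0.5089, 0.1734, 0.283]
ee_rot: [[0.962, 0.272, 0.001], [0.272, -0.962, -0.0], [0.0, 0.0, -1.0]]
force: [-0.1, -0.6, -1.5]
gripper_width: 0.0146
```

```bash
python3 - <<'E'
from h import *
import pickle
o=arm.get_obs();print(o["clock"],o["eef_pos"],o["ee_rot"],o["force"])
for n in("scene","top"):
    cv2.imwrite(f"pics/{n}1.png",arm.capture(n))
b=cv2.imread("pics/scene1.png");c=b[150:310,270:430];cv2.imwrite("pics/c3.png",cv2.resize(c,None,fx=3.7,fy=3.7,interpolation=cv2.INTER_CUBIC))
E
```

```text
5.9 [0.50893113 0.17342365 0.2830061 ] [[ 9.62273599e-01  2.72083173e-01  5.17555231e-04]
 [ 2.72083318e-01 -9.62273669e-01 -2.32535754e-04]
 [ 4.34760705e-04  3.64581162e-04 -9.99999839e-01]] [-0.05231496 -0.58509471 -1.5397999 ]
```

View pics/c3.png

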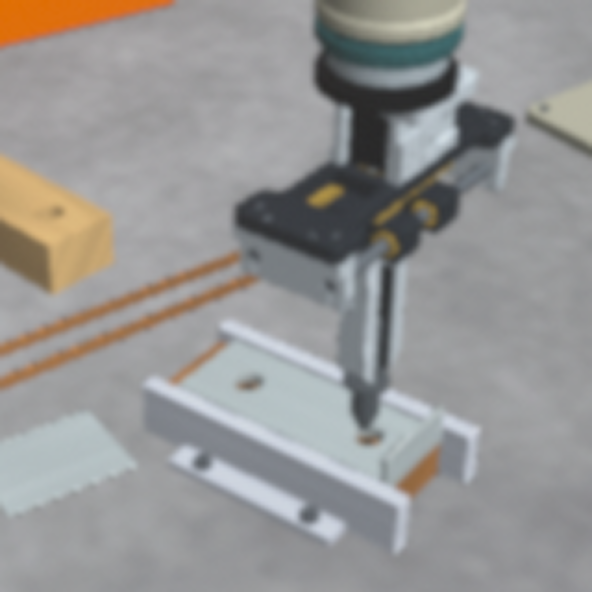

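Emit:
servo_tool(series=[{"travel": [0, 0, 0.3], "yaw": 0}, {"travel": [0, 0, 0.3], "yaw": 0}, {"travel": [0, 0, 0.3], "yaw": 0}, {"travel": [0, 0, 0], "yaw": 0}])

```text
clock: 6.4
eef_pos: [0.5084, 0.1741, 0.2731]
ee_rot: [[0.962, 0.274, -0.001], [0.274, -0.962, -0.0], [-0.001, 0.0, -1.0]]
force: [-1.2, -1.0, -1.9]
gripper_width: 0.0143
```

Emit:
servo_tool(series=[{"travel": [0, 0, 0.2], "yaw": 0}, {"travel": [0, 0, 0.2], "yaw": 0}, {"travel": [0, 0, 0], "yaw": 0}])

```text
clock: 6.7
eef_pos: [0.5086, 0.1743, 0.2695]
ee_rot: [[0.962, 0.274, -0.0], [0.274, -0.962, 0.0], [-0.0, -0.0, -1.0]]
force: [0.2, -0.4, -0.6]
gripper_width: 0.0146
```

Emit:
servo_tool(series=[{"travel": [0, 0.1, 0], "yaw": 0}, {"travel": [0, 0.1, 0.1], "yaw": 0}, {"travel": [0, 0.1, 0.1], "yaw": 0}, {"travel": [0, 0, 0], "yaw": 0}])

```text
clock: 7.1
eef_pos: [0.5095, 0.1719, 0.2679]
ee_rot: [[0.962, 0.274, 0.001], [0.274, -0.962, 0.001], [0.001, -0.001, -1.0]]
force: [-1.6, 2.2, 0.3]
gripper_width: 0.0144
```

Emit:
servo_tool(series=[{"travel": [0, 0.1, 0.1], "yaw": 0}, {"travel": [0, 0.1, 0.1], "yaw": 0}, {"travel": [0, 0.05, 0.1], "yaw": 0}, {"travel": [0, 0, 0.1], "yaw": 0}, {"travel": [0, 0, 0], "yaw": 0}])

```text
clock: 7.6
eef_pos: [0.5102, 0.1687, 0.2633]
ee_rot: [[0.962, 0.273, -0.0], [0.273, -0.962, -0.0], [-0.0, 0.0, -1.0]]
force: [-0.3, 3.2, -1.6]
gripper_width: 0.0146
```

Emit:
servo_tool(series=[{"travel": [0, 0, 0.1], "yaw": 0}, {"travel": [0, 0, 0.15], "yaw": 0}, {"travel": [0, 0, 0.15], "yaw": 0}, {"travel": [0, 0, 0], "yaw": 0}])

```text
clock: 8.0
eef_pos: [0.5101, 0.1689, 0.2594]
ee_rot: [[0.962, 0.273, -0.0], [0.273, -0.962, -0.0], [-0.0, 0.0, -1.0]]
force: [0.0, 1.7, -1.7]
gripper_width: 0.0139
```

Emit:
servo_tool(series=[{"travel": [0, 0, 0.1], "yaw": 0}, {"travel": [0, 0, 0.15], "yaw": 0}, {"travel": [0, 0, 0.15], "yaw": 0}, {"travel": [0, 0, 0], "yaw": 0}])

```text
clock: 8.4
eef_pos: [0.5101, 0.1689, 0.2555]
ee_rot: [[0.962, 0.273, -0.0], [0.273, -0.962, -0.0], [-0.0, 0.0, -1.0]]
force: [-0.3, 2.5, -2.3]
gripper_width: 0.014
```

Emit:
servo_tool(series=[{"travel": [0, 0, 0.15], "yaw": 0}, {"travel": [0, 0, 0.15], "yaw": 0}, {"travel": [0, 0, 0.15], "yaw": 0}, {"travel": [0, 0, 0.1], "yaw": 0}, {"travel": [0, 0, 0], "yaw": 0}])

```text
clock: 8.9
eef_pos: [0.5101, 0.1689, 0.25]
ee_rot: [[0.962, 0.273, -0.0], [0.273, -0.962, -0.0], [-0.0, 0.0, -1.0]]
force: [0.1, 2.7, -2.1]
gripper_width: 0.0144
```

Emit:
servo_tool(series=[{"travel": [0, 0, 0.15], "yaw": 0}, {"travel": [0, 0, 0.1], "yaw": 0}, {"travel": [0, 0, 0.1], "yaw": 0}, {"travel": [0, 0, 0.05], "yaw": 0}, {"travel": [0, 0, 0], "yaw": 0}])

```text
clock: 9.4
eef_pos: [0.5101, 0.1689, 0.2461]
ee_rot: [[0.962, 0.273, -0.0], [0.273, -0.962, -0.0], [-0.0, 0.0, -1.0]]
force: [-0.5, 2.6, -1.4]
gripper_width: 0.0145
```

Emit:
servo_tool(series=[{"travel": [0, 0, 0.05], "yaw": 0}, {"travel": [0, 0, 0.05], "yaw": 0}, {"travel": [0, 0, 0], "yaw": 0}])

```text
clock: 9.7
eef_pos: [0.5101, 0.1689, 0.2451]
ee_rot: [[0.962, 0.273, -0.0], [0.273, -0.962, -0.0], [-0.0, 0.0, -1.0]]
force: [-0.7, 1.9, -0.3]
gripper_width: 0.0144
```

Emit:
servo_tool(series=[{"travel": [0, 0, 0.05], "yaw": 0}, {"travel": [0, 0, 0], "yaw": 0}])

```text
clock: 9.9
eef_pos: [0.5101, 0.1689, 0.2447]
ee_rot: [[0.962, 0.273, 0.0], [0.273, -0.962, 0.0], [0.0, -0.0, -1.0]]
force: [-0.8, 2.4, 1.0]
gripper_width: 0.0142
```

Emit:
servo_tool(series=[{"travel": [0, 0, 0.05], "yaw": 0}, {"travel": [0, 0, 0.05], "yaw": 0}, {"travel": [0, 0, 0], "yaw": 0}])

```text
clock: 10.2
eef_pos: [0.51, 0.169, 0.2446]
ee_rot: [[0.962, 0.274, 0.001], [0.274, -0.962, -0.0], [0.0, 0.0, -1.0]]
force: [-3.3, 2.7, 9.6]
gripper_width: 0.0143
```

Emit:
servo_tool(series=[{"travel": [0, 0, -0.1], "yaw": 0}, {"travel": [0, 0, 0], "yaw": 0}, {"travel": [0, 0, 0], "yaw": 0}, {"travel": [0, 0, 0], "yaw": 0}, {"travel": [0, 0, 0], "yaw": 0}], gripper=0.4)

```text
clock: 10.7
eef_pos: [0.5101, 0.1687, 0.2445]
ee_rot: [[0.962, 0.273, -0.0], [0.273, -0.962, -0.0], [-0.0, 0.0, -1.0]]
force: [-0.1, 0.1, 0.7]
gripper_width: 0.0379
```

Emit:
servo_tool(series=[{"travel": [0, 0, -2], "yaw": 0}, {"travel": [0, 0, -4.5], "yaw": 0}, {"travel": [0, 0, -3], "yaw": 0}, {"travel": [0, 3.5, 0], "yaw": 0}, {"travel": [0, 0, 0], "yaw": 0}])

```text
clock: 11.2
eef_pos: [0.521, 0.1309, 0.3404]
ee_rot: [[0.964, 0.268, 0.002], [0.268, -0.963, -0.003], [0.001, 0.004, -1.0]]
force: [0.5, -0.4, -1.0]
gripper_width: 0.0379
```

Emit:
servo_tool(series=[{"travel": [0, 0, 0], "yaw": 0}, {"travel": [0, 0, 0], "yaw": 0}])

```text
clock: 11.4
eef_pos: [0.5193, 0.1359, 0.3392]
ee_rot: [[0.962, 0.274, -0.001], [0.274, -0.962, 0.0], [-0.001, -0.001, -1.0]]
force: [0.3, 0.1, -0.3]
gripper_width: 0.0372
```

```bash
python3 - <<'E'
from h import *
import pickle
o=arm.get_obs();print(o["clock"],o["eef_pos"],o["ee_rot"],o["force"],o["gripper_width"])
a=arm.capture("wrist");cv2.imwrite("pics/w5.png",a);pickle.dump(o,open("o5.pkl","wb"))
E
```

```text
11.4 [0.51926237 0.13586727 0.33923432] [[ 9.61708609e-01  2.74071798e-01 -1.09555613e-03]
 [ 2.74072349e-01 -9.61708999e-01  3.85686996e-04]
 [-9.47900264e-04 -6.71180147e-04 -9.99999326e-01]] [ 0.29506435  0.08837415 -0.31948099] 0.03723379807463206
```

View pics/w5.png

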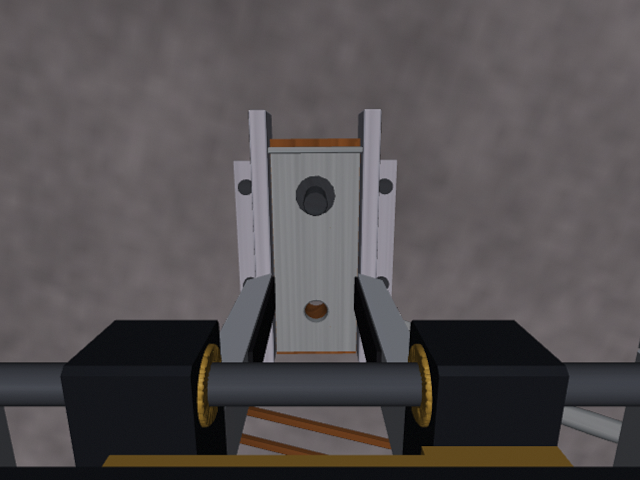

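```bash
python3 - <<'E'
from h import *
import pickle
a=cv2.imread("pics/w5.png")
cv2.imwrite("pics/w5c.png",cv2.resize(a[160:340,265:370],None,fx=5,fy=3.3*5/3.3,interpolation=cv2.INTER_CUBIC)[:,:])
c=cv2.resize(a[165:340,260:370],None,fx=3.4,fy=3.4,interpolation=cv2.INTER_CUBIC);cv2.imwrite("pics/w5c.png",c)
o=pickle.load(open("o5.pkl","rb"))
p=px2w("wrist",315,195.5,.041,o);h=px2w("wrist",316,310.5,.036,o);print(p,h,np.linalg.norm(p[:2]-h[:2]),p-h)
print(px2w("wrist",315,201,.081,o))
# return above bolt
b=np.array([.547,-.242]);D=b+[-.0,.0]-o["eef_pos"][:2];print(D,np.hypot(*D))
E
```

```text
[0.51048831 0.16770455 0.041     ] [0.53564064 0.08228784 0.036     ] 0.08904298937763633 [-0.02515233  0.08541671  0.005     ]
[0.50994489 0.1693535  0.081     ]
[ 0.02773763 -0.37786727] 0.3788839514755758
```

View pics/w5c.png

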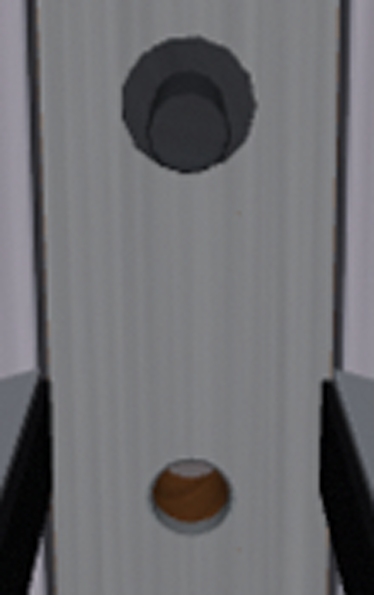

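```bash
python3 - <<'E'
from h import *
D=np.array([.545,-.262])-arm.get_obs()["eef_pos"][:2];n=9
plan([(D[0]/n,D[1]/n,0,.015)]*9)
E
```

```text
[-0.94, 4.33, 0] 0.015
[-0.88, 4.35, 0] 0.015
[-0.81, 4.36, 0] 0.015
[-0.74, 4.37, 0] 0.015
[-0.68, 4.38, 0] 0.015
[-0.61, 4.39, 0] 0.015
[-0.55, 4.4, 0] 0.015
[-0.48, 4.41, 0] 0.015
[-0.41, 4.41, 0] 0.015
```

Emit:
servo_tool(series=[{"travel": [-0.94, 4.33, 0], "yaw": 0.015}, {"travel": [-0.88, 4.35, 0], "yaw": 0.015}, {"travel": [-0.81, 4.36, 0], "yaw": 0.015}, {"travel": [-0.74, 4.37, 0], "yaw": 0.015}, {"travel": [-0.68, 4.38, 0], "yaw": 0.015}])

```text
clock: 11.95
eef_pos: [0.5337, -0.0865, 0.3393]
ee_rot: [[0.979, 0.202, -0.0], [0.202, -0.979, 0.001], [-0.0, -0.001, -1.0]]
force: [0.6, 0.5, 0.4]
gripper_width: 0.0376
```

Emit:
servo_tool(series=[{"travel": [-0.61, 4.39, 0], "yaw": 0.015}, {"travel": [-0.55, 4.4, 0], "yaw": 0.015}, {"travel": [-0.48, 4.41, 0], "yaw": 0.015}, {"travel": [-0.41, 4.41, 0], "yaw": 0.015}, {"travel": [0, 0, 0], "yaw": 0}], gripper=0.6)

```text
clock: 12.45
eef_pos: [0.544, -0.2697, 0.3386]
ee_rot: [[0.991, 0.132, -0.001], [0.132, -0.991, -0.004], [-0.001, 0.004, -1.0]]
force: [-0.1, -0.7, -0.9]
gripper_width: 0.0563
```

Emit:
servo_tool(series=[{"travel": [0, 0, 0], "yaw": 0}, {"travel": [0, 0, 0], "yaw": 0}])

```text
clock: 12.65
eef_pos: [0.5454, -0.2606, 0.3393]
ee_rot: [[0.99, 0.145, -0.0], [0.145, -0.99, 0.002], [-0.0, -0.002, -1.0]]
force: [-0.1, 1.2, 0.8]
gripper_width: 0.0564
```

```bash
python3 - <<'E'
from h import *
import pickle
o=arm.get_obs();print(o["clock"],o["eef_pos"],o["ee_rot"],o["force"],o["gripper_width"])
a=arm.capture("wrist");cv2.imwrite("pics/w6.png",a);pickle.dump(o,open("o6.pkl","wb"))
u,v=w2px("wrist",[.547,-.242,.06],o);print(u,v);u=int(u)-60;v=int(v)-60;print(u,v)
cv2.imwrite("pics/w6c.png",cv2.resize(a[max(v,0):v+120,u:u+120],None,fx=5,fy=5,interpolation=cv2.INTER_CUBIC))
E
```

```text
12.65 [ 0.54537653 -0.26061104  0.33934137] [[ 9.89502656e-01  1.44514019e-01 -4.38358000e-04]
 [ 1.44514604e-01 -9.89500747e-01  1.94973852e-03]
 [-1.51991020e-04 -1.99262057e-03 -9.99998003e-01]] [-0.07665508  1.18775593  0.78790756] 0.056412264751986
320.5813317087492 221.92212108536094
260 161
```

View pics/w6c.png

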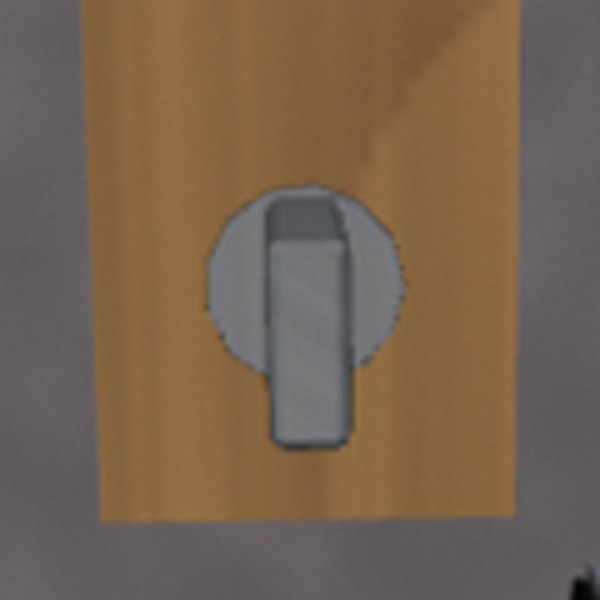

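```bash
python3 - <<'E'
from h import *
import pickle
o=pickle.load(open("o6.pkl","rb"))
b1=px2w("wrist",320.5,217.2,.047,o);b2=px2w("wrist",321.6,229,.087,o);print(b1,b2)
b=(b1+b2)/2;o=arm.get_obs();D=b[:2]-o["eef_pos"][:2];print(D,o["eef_pos"]);plan([(D[0],D[1],.252-o["eef_pos"][2],0)])
E
```

```text
[ 0.54702777 -0.24114331  0.047     ] [ 0.54704045 -0.24110223  0.087     ]
[0.00158637 0.01931419] [ 0.54544774 -0.26043696  0.33954133]
[0.44, -1.89, np.float64(8.75)] 0
```

Emit:
servo_tool(series=[{"travel": [0.44, -1.89, 0], "yaw": 0}, {"travel": [0, 0, 3], "yaw": 0}, {"travel": [0, 0, 3.5], "yaw": 0}, {"travel": [0, 0, 2.25], "yaw": 0}, {"travel": [0, 0, 0], "yaw": 0}], gripper=0.4)

```text
clock: 13.2
eef_pos: [0.5457, -0.2412, 0.2495]
ee_rot: [[0.989, 0.145, -0.006], [0.145, -0.989, 0.003], [-0.005, -0.004, -1.0]]
force: [0.1, 1.4, 0.3]
gripper_width: 0.0373
```

Emit:
servo_tool(series=[{"travel": [0, 0, 0], "yaw": 0}, {"travel": [0, 0, 0], "yaw": 0}, {"travel": [0, 0, 0], "yaw": 0}, {"travel": [0, 0, 0], "yaw": 0}, {"travel": [0, 0, 0], "yaw": 0}], gripper=0)

```text
clock: 13.7
eef_pos: [0.547, -0.2437, 0.2534]
ee_rot: [[0.99, 0.141, 0.002], [0.141, -0.99, -0.001], [0.002, 0.001, -1.0]]
force: [-0.9, 0.7, 6.2]
gripper_width: 0.0097
```

Emit:
servo_tool(series=[{"travel": [0, 0, 0], "yaw": 0}, {"travel": [0, 0, 0], "yaw": 0}])

```text
clock: 13.9
eef_pos: [0.547, -0.2437, 0.2534]
ee_rot: [[0.99, 0.141, 0.002], [0.141, -0.99, -0.001], [0.002, 0.001, -1.0]]
force: [-0.2, 0.4, 6.1]
gripper_width: 0.0097
```

Emit:
servo_tool(series=[{"travel": [0, 0, -1], "yaw": 0}, {"travel": [0, 0, -3], "yaw": 0}, {"travel": [0, 0, -4], "yaw": 0}, {"travel": [0, 0, -2], "yaw": 0}, {"travel": [0, 0, 0], "yaw": 0}])

```text
clock: 14.4
eef_pos: [0.5475, -0.2439, 0.3557]
ee_rot: [[0.99, 0.141, 0.006], [0.141, -0.99, -0.002], [0.006, 0.003, -1.0]]
force: [-0.6, -0.6, -1.7]
gripper_width: 0.0096
```

```bash
python3 - <<'E'
from h import *
o=arm.get_obs();print(o["clock"],o["eef_pos"],o["force"],o["gripper_width"])
D=np.array([.521,.032])-o["eef_pos"][:2];n=6
print(D,np.hypot(*D));plan([(D[0]/n,D[1]/n,0,-.022)]*n)
E
```

```text
14.4 [ 0.54754126 -0.2438662   0.35565056] [-0.5873529  -0.58882037 -1.70671844] 0.009630032674679413
[-0.02654126  0.2758662 ] 0.2771400316322625
[0.21, -4.61, 0] -0.022
[0.31, -4.61, 0] -0.022
[0.41, -4.6, 0] -0.022
[0.51, -4.59, 0] -0.022
[0.62, -4.58, 0] -0.022
[0.72, -4.56, 0] -0.022
```

```bash
python3 - <<'E'
from h import *
plan([(.001/6,.278/6,0,-.022)]*6)
E
```

```text
[0.67, -4.58, 0] -0.022
[0.77, -4.57, 0] -0.022
[0.87, -4.55, 0] -0.022
[0.97, -4.53, 0] -0.022
[1.07, -4.51, 0] -0.022
[1.17, -4.48, 0] -0.022
```

Emit:
servo_tool(series=[{"travel": [0.67, -4.58, 0], "yaw": -0.022}, {"travel": [0.77, -4.57, 0], "yaw": -0.022}, {"travel": [0.87, -4.55, 0], "yaw": -0.022}, {"travel": [0.97, -4.53, 0], "yaw": -0.022}, {"travel": [1.07, -4.51, 1], "yaw": -0.022}])

```text
clock: 14.9
eef_pos: [0.547, -0.0104, 0.3418]
ee_rot: [[0.968, 0.25, 0.0], [0.25, -0.968, 0.0], [0.0, 0.0, -1.0]]
force: [1.4, -0.6, -1.2]
gripper_width: 0.0098
```

Emit:
servo_tool(series=[{"travel": [1.17, -4.48, 1.5], "yaw": -0.022}, {"travel": [0, 0, 2], "yaw": 0}, {"travel": [0, 0, 0], "yaw": 0}, {"travel": [0, 0, 0], "yaw": 0}, {"travel": [0, 0, 0], "yaw": 0}])

```text
clock: 15.4
eef_pos: [0.5477, 0.0328, 0.3074]
ee_rot: [[0.963, 0.268, 0.0], [0.268, -0.963, -0.001], [-0.0, 0.001, -1.0]]
force: [0.3, 0.5, -1.6]
gripper_width: 0.0098
```

```bash
python3 - <<'E'
from h import *
import pickle
o=arm.get_obs();print(o["clock"],o["eef_pos"],o["ee_rot"],o["force"],o["gripper_width"])
a=arm.capture("wrist");cv2.imwrite("pics/w7.png",a);pickle.dump(o,open("o7.pkl","wb"))
c=cv2.resize(a[140:360,240:390],None,fx=2.7,fy=2.7,interpolation=cv2.INTER_CUBIC);cv2.imwrite("pics/w7c.png",c)
E
```

```text
15.4 [0.54768305 0.0328018  0.30741571] [[ 9.63402761e-01  2.68057987e-01  1.88725301e-04]
 [ 2.68058052e-01 -9.63402468e-01 -7.51895288e-04]
 [-1.97331168e-05  7.74967333e-04 -9.99999700e-01]] [ 0.28338025  0.53515048 -1.59104149] 0.009814042131634311
```

View pics/w7c.png

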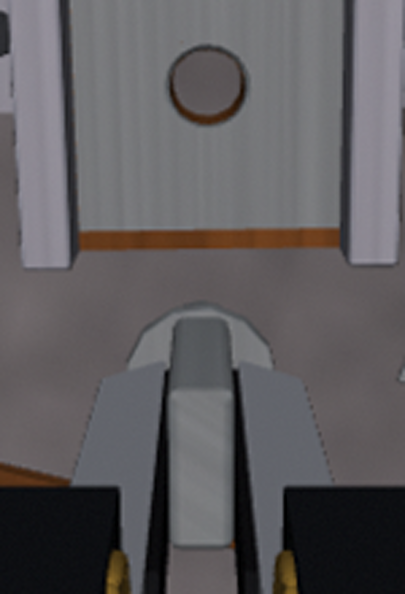

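View pics/w7.png

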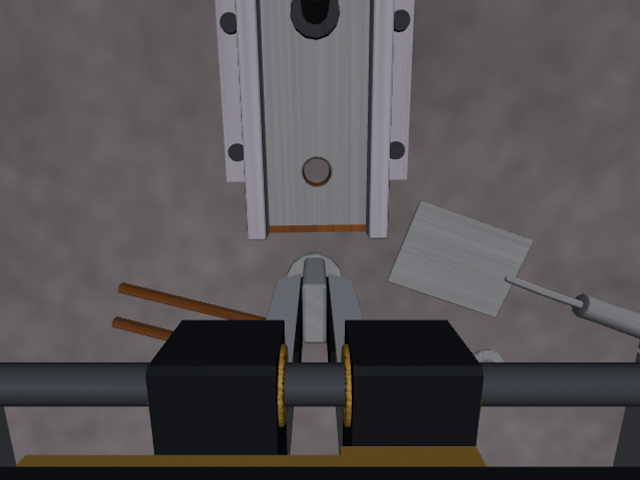

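```bash
python3 - <<'E'
from h import *
import pickle
o=pickle.load(open("o7.pkl","rb"))
h=px2w("wrist",316.5,170.8,.036,o);t=px2w("wrist",314.6,313,.141,o)
print(h,t,o["ee_rot"].T@(t-o["eef_pos"]))
# collar circle front arc: crop (200,302) is +y-most edge -> pixel, z=.101
c=px2w("wrist",314.3,140+302/2.7-.3,.101,o);print(o["ee_rot"].T@(c-o["eef_pos"])+[0,.014,0])
E
```

```text
[0.53526304 0.08280333 0.036     ] [0.54708863 0.03515365 0.141     ] [ 6.10490273e-05 -2.55407960e-03  1.66413782e-01]
[-1.25995443e-05 -3.09630320e-03  2.06402525e-01]
```

Emit:
servo_tool(series=[{"travel": [0.07, -2.42, 0], "yaw": 0}, {"travel": [0.06, -2.41, 0], "yaw": 0}, {"travel": [0, 0, 1], "yaw": 0}, {"travel": [0, 0, 1], "yaw": 0}, {"travel": [0, 0, 0], "yaw": 0}])

```text
clock: 15.95
eef_pos: [0.5354, 0.0794, 0.2859]
ee_rot: [[0.963, 0.269, -0.002], [0.269, -0.963, -0.002], [-0.003, 0.001, -1.0]]
force: [-0.1, -0.5, -1.7]
gripper_width: 0.0099
```

Emit:
servo_tool(series=[{"travel": [0, 0, 0], "yaw": 0}, {"travel": [0, 0, 0], "yaw": 0}])

```text
clock: 16.15
eef_pos: [0.536, 0.0803, 0.2873]
ee_rot: [[0.963, 0.269, 0.0], [0.269, -0.963, -0.0], [0.0, 0.0, -1.0]]
force: [0.1, 0.0, -1.3]
gripper_width: 0.0098
```

Emit:
servo_tool(series=[{"travel": [0, 0.05, 0.3], "yaw": 0}, {"travel": [0, 0, 0.3], "yaw": 0}, {"travel": [0, 0, 0.3], "yaw": 0}, {"travel": [0, 0, 0.2], "yaw": 0}, {"travel": [0, 0, 0], "yaw": 0}])

```text
clock: 16.65
eef_pos: [0.5357, 0.0807, 0.2758]
ee_rot: [[0.963, 0.271, -0.001], [0.271, -0.963, -0.0], [-0.001, -0.0, -1.0]]
force: [-0.0, -0.2, -0.7]
gripper_width: 0.0097
```

Emit:
servo_tool(series=[{"travel": [0, 0, 0.2], "yaw": 0}, {"travel": [0, 0, 0.2], "yaw": 0}, {"travel": [0, 0, 0.2], "yaw": 0}, {"travel": [0, 0, 0.2], "yaw": 0}, {"travel": [0, 0, 0], "yaw": 0}])

```text
clock: 17.15
eef_pos: [0.5357, 0.0806, 0.2679]
ee_rot: [[0.963, 0.271, -0.001], [0.271, -0.963, -0.0], [-0.001, -0.0, -1.0]]
force: [-0.0, -0.8, -0.8]
gripper_width: 0.01
```

Emit:
servo_tool(series=[{"travel": [0, 0, 0.2], "yaw": 0}, {"travel": [0, 0, 0.2], "yaw": 0}, {"travel": [0, 0, 0.2], "yaw": 0}, {"travel": [0, 0, 0.2], "yaw": 0}, {"travel": [0, 0, 0], "yaw": 0}])

```text
clock: 17.65
eef_pos: [0.5357, 0.0806, 0.2599]
ee_rot: [[0.963, 0.271, -0.0], [0.271, -0.963, -0.0], [-0.0, 0.0, -1.0]]
force: [-0.6, 0.2, -1.8]
gripper_width: 0.0102
```

Emit:
servo_tool(series=[{"travel": [0, 0, 0.2], "yaw": 0}, {"travel": [0, 0, 0.2], "yaw": 0}, {"travel": [0, 0, 0.2], "yaw": 0}, {"travel": [0, 0, 0.2], "yaw": 0}, {"travel": [0, 0, 0], "yaw": 0}])

```text
clock: 18.15
eef_pos: [0.5358, 0.0806, 0.2519]
ee_rot: [[0.963, 0.271, -0.0], [0.271, -0.963, -0.0], [-0.0, 0.0, -1.0]]
force: [0.1, -0.4, -1.4]
gripper_width: 0.01
```

Emit:
servo_tool(series=[{"travel": [0, 0, 0.15], "yaw": 0}, {"travel": [0, 0, 0.15], "yaw": 0}, {"travel": [0, 0, 0.1], "yaw": 0}, {"travel": [0, 0, 0.05], "yaw": 0}, {"travel": [0, 0, 0], "yaw": 0}])

```text
clock: 18.65
eef_pos: [0.5358, 0.0806, 0.2476]
ee_rot: [[0.963, 0.271, 0.0], [0.271, -0.963, -0.0], [-0.0, 0.0, -1.0]]
force: [0.3, -1.6, -2.5]
gripper_width: 0.0097
```

Emit:
servo_tool(series=[{"travel": [0, 0, 0.05], "yaw": 0}, {"travel": [0, 0, 0.05], "yaw": 0}, {"travel": [0, 0, 0], "yaw": 0}])

```text
clock: 18.95
eef_pos: [0.5358, 0.0807, 0.2473]
ee_rot: [[0.963, 0.27, 0.0], [0.27, -0.963, -0.0], [0.0, 0.0, -1.0]]
force: [-1.6, -1.1, 5.3]
gripper_width: 0.0097
```

Emit:
servo_tool(series=[{"travel": [0, 0, 0.05], "yaw": 0}, {"travel": [0, 0, 0], "yaw": 0}])

```text
clock: 19.15
eef_pos: [0.5358, 0.0807, 0.2473]
ee_rot: [[0.963, 0.271, 0.001], [0.271, -0.963, -0.001], [0.0, 0.001, -1.0]]
force: [-2.9, -2.1, 9.5]
gripper_width: 0.0097
```

Emit:
servo_tool(series=[{"travel": [0, 0, -0.13], "yaw": 0}, {"travel": [0, 0, 0], "yaw": 0}, {"travel": [0, 0, 0], "yaw": 0}, {"travel": [0, 0, 0], "yaw": 0}, {"travel": [0, 0, 0], "yaw": 0}], gripper=0.4)

```text
clock: 19.65
eef_pos: [0.5358, 0.0808, 0.2473]
ee_rot: [[0.963, 0.271, -0.0], [0.271, -0.963, 0.0], [-0.0, -0.0, -1.0]]
force: [0.1, 1.0, 0.2]
gripper_width: 0.0375
```

Emit:
servo_tool(series=[{"travel": [0, 0, -2], "yaw": 0}, {"travel": [0, 0, -4.5], "yaw": 0}, {"travel": [0, 0, -4], "yaw": 0}, {"travel": [0, 4, 0], "yaw": 0}, {"travel": [0, 1, 0], "yaw": 0}])

```text
clock: 20.15
eef_pos: [0.5503, 0.0288, 0.3536]
ee_rot: [[0.964, 0.266, 0.003], [0.266, -0.964, -0.003], [0.002, 0.003, -1.0]]
force: [-0.0, -0.1, 0.1]
gripper_width: 0.0375
```

Emit:
servo_tool(series=[{"travel": [0, 0, 0], "yaw": 0}, {"travel": [0, 0, 0], "yaw": 0}])

```text
clock: 20.35
eef_pos: [0.5488, 0.0332, 0.3518]
ee_rot: [[0.963, 0.271, -0.002], [0.271, -0.963, 0.001], [-0.001, -0.001, -1.0]]
force: [0.4, 0.3, -0.5]
gripper_width: 0.0378
```

```bash
python3 - <<'E'
from h import *
import pickle
o=arm.get_obs();print(o["clock"],o["eef_pos"],o["force"],o["gripper_width"])
a=arm.capture("wrist");cv2.imwrite("pics/w8.png",a);pickle.dump(o,open("o8.pkl","wb"))
b=arm.capture("scene");cv2.imwrite("pics/s8.png",b);c=b[190:310,300:410];cv2.imwrite("pics/s8c.png",cv2.resize(c,None,fx=5,fy=5,interpolation=cv2.INTER_CUBIC))
E
```

```text
20.35 [0.54882366 0.03320939 0.35178235] [ 0.42567191  0.29477168 -0.45362808] 0.03780977465077604
```

View pics/w8.png

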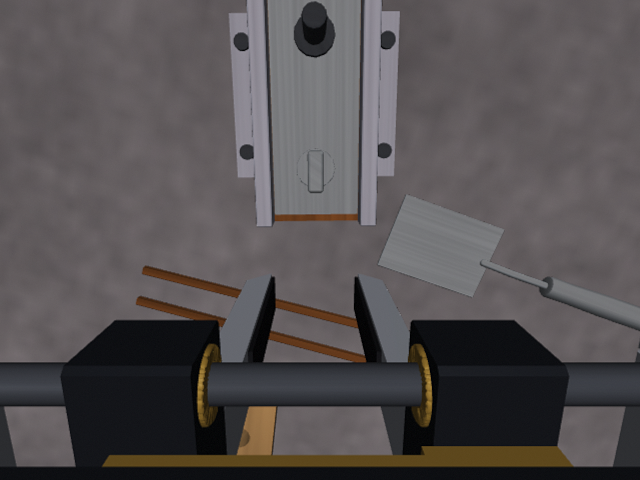

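View pics/s8c.png

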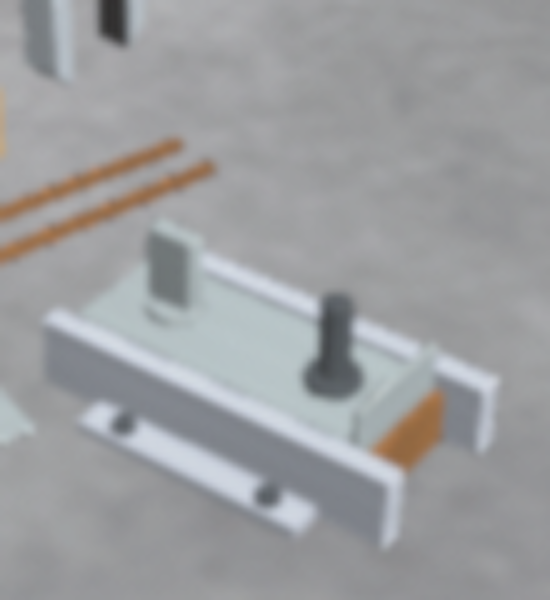

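```bash
python3 - <<'E'
from h import *
print(arm.finish_job())
E
```

```text
the job is handed in; nothing more can be done
None
```

The drift pin is fully home in the hole beside the upturned end. The thumb bolt is fully home in the other hole. Both stand upright, and the job is handed in at about 20.5 s.

- **Pin:** The wrist camera showed the bar's hole about 8 mm towards -y of the plate's hole. I entered the overlap off-centre and drew the plate across; the sideways readings stayed around 3 N. I then lowered the pin until it stopped at the expected depth. The wrist reading at the stop was 9.6 N.
- **Bolt:** It went down freely and stopped at the expected height. The wrist reading there was 9.5 N. That is also well under the 25 N limit, and nothing bound on the way in for either part.
- **Last checks:** The final wrist and scene pictures show both collars on the plate, the pin and bolt upright, and the gripper clear with its force reading near zero. I saw nothing else disturbed in those pictures. I did not take a last top view to confirm every bench item.
- **Disagreement:** The overhead camera's positions were about 4 mm off the wrist camera's in x. I relied on the wrist camera, and the grasps and fits bore it out.

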